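# Rinse the tumbler and show its inside to the check camera

### The job

Take the orange tumbler out of the draining tray and, keeping it upside down, press it squarely and centrally onto the cup rinser until the sprung pad is all the way down, and keep it down for two seconds. Then lift it off and hold it in the air in front of the check camera so that the camera looks straight into its mouth, mouth opening centred on the lens's line of sight and 15 cm from the lens. Finish while still holding it there, quite still, without touching the camera, and leave the other things on the counter where they stand.

Things in the scene. Friction and masses are not known exactly. Their poses are not given: they have to be found in the camera images.
- orange_tumbler: The orange plastic tumbler (110 g or so), upturned (mouth down) in the draining tray, 100 mm tall, 64 mm wide at the mouth, tapering to 54 mm at the closed base, walls 3 mm. Origin: centre of the mouth (the lowest point as it stands); +z runs from the mouth to the closed base, so it points up as it stands.
- blue_tumbler: A blue plastic tumbler, a bystander, upturned (mouth down) in the draining tray, 100 mm tall, 64 mm wide at the mouth, tapering to 54 mm at the closed base, walls 3 mm. Origin: centre of the mouth (the lowest point as it stands); +z runs from the mouth to the closed base, so it points up as it stands.
- green_tumbler: A green glass tumbler, a bystander, upturned (mouth down) in the draining tray, 100 mm tall, 64 mm wide at the mouth, tapering to 54 mm at the closed base, walls 3 mm. Origin: centre of the mouth (the lowest point as it stands); +z runs from the mouth to the closed base, so it points up as it stands.
- white_mug: A white mug, a bystander, upturned in the draining tray, 88 mm tall, 76 mm wide, with a handle on its +y side reaching 65 mm from the axis. Origin: centre of its lowest face; z up.
- tray: Grey square draining tray fixed on the counter, 270 x 270 mm; its ribbed floor is 8 mm and its rim 14 mm above the counter. The two tumblers besides the orange one and the mug share it in a two-by-two pattern about 120 mm apart, any of them in any place. Origin: centre of its underside; z up.
- rinser: Cup rinser fixed on the counter: a round aluminium drip dish 132 mm wide and 18 mm tall with a black round sprung pad (86 mm wide) standing above its middle. Origin: centre of its underside, on the pad's axis; z up.
- pad_top (a point): Centre of the flat upper face of the rinser's black pad, where a tumbler's rim lands: 40 mm above the counter when up, 30 mm when fully down; it moves with the pad. A white nozzle 18 mm wide stands 12 mm above the face in the middle and goes into the tumbler's mouth.
- rinser_pad (a joint): Travel of the rinser's pad in m: 0 up, 0.010 fully down against its stop. A spring resists with 2 N at first and about 10 N when fully down, and lifts it again when let go.
- camera_stand: The check camera's stand, fixed on the counter at the back: black round foot 90 mm wide and 14 mm tall with a short steel post; carries the camera head. Origin: centre of its underside; z up; its -x side is the side to which the camera looks.
- camera_head: The check camera's head: grey cylinder 44 mm wide and 50 mm long with a white light ring 68 mm wide round the lens at its front end. Origin: centre of the lens, 85 mm above the counter; +z is the line of sight out of the lens: upward, leaning 30 degrees from vertical towards the stand's -x side (roughly towards the robot).
- soap_bottle: Green soap bottle, a bystander, 60 mm wide, 170 mm tall, standing at the left. Origin: centre of its underside; z up.
- coffee_jar: Amber coffee jar with a red cap, a bystander, 76 mm wide, 110 mm tall, standing at the back left. Origin: centre of its underside; z up.
- dish_brush: Dish brush (wooden handle, flat grey head), a bystander, lying at the left near the robot. Origin: under its middle; its x axis runs along it.
There are look-alikes about, which are no part of the job. Of the things like the orange_tumbler, leave any that is yellow; of the rest the larger one is meant. What is shaped like the camera_stand but yellow is not meant.

How it is judged:
By the outcome, as a careful person would: the job done as asked, in the order asked, and still so for the second after the job is handed in, while the arm keeps its last pose, push and grip.
It also fails if it takes over 54 s, if anything falls off the work surface, if the arm or the gripper's body presses on something with over 40 N, if the wrist force passes 120 N, or if a joint passes its speed limit or range.

### The arm

A 6-joint arm with a two-finger parallel gripper is mounted at the origin on the work surface. World frame = base frame: x ahead of the robot, y to its left, z up, the work surface at z = 0. Lengths are in mm, angles in rad, forces in N, time in s.
With the tool pointing down it reaches from about 300 to 775 mm from the base axis. Payload 14.6 kg.
Tool frame: the origin (TCP) lies midway between the tips of the shut fingers; the grasp point (between the pads) lies 19 mm behind it (manip.grasp_offset is the distance from the TCP to the grasp point, in mm); z points along the fingers, y is the line along which they close (so a half turn about z gives the same grasp; the last joint's range is limited). The gripper opens to 94 mm and grips with 3 to 60 N. Pads are 16 mm wide; open, the fingers measure 119 mm over their backs; the gripper's body (75 mm by 177 mm) begins 78 mm behind the grasp point.
Start: joints at [-1.381, 0.3, 1.521, -0, 1.321, -0.067], TCP at [139.686, -531.956, 205.446] pointing down, gripper open.
Joint ranges: [-3.03, 3.03], [-0.79, 2.21], [0.23, 2.52], [-1.04, 4.18], [0, 3.07], [-2.55, 2.55]. Speed limits (rad/s): [2.22, 2.22, 2.57, 3.14, 3.14, 3.14].

### API

Orientations are given as [roll, pitch, yaw] about the fixed x, y, z axes, in that order (R = Rz(yaw) Ry(pitch) Rx(roll)).
In Python, from cell import manip, viewer gives the robot as it stands. The module is installed in compiled form; this text tells all that it offers.
- The arm moves only by the tool move_arm, never from a script. Its argument "moves" is a list of rows, each a list of 4 numbers: the shift along the tool's x, y, z in m, then the turn about the tool's z in rad. A call has 1 to 12 rows; each row is the pose to reach, as a shift and turn from the pose commanded when the call began, along the tool's axes at that moment; what a row does not reach only later rows make up. A row lasts 1/10 s, in which the tool goes at most 50 mm and 8.59 degrees, less where a joint would pass 70% of its speed; a pose out of reach is approached as far as the arm can. A call with a gripper value outside its range is refused whole. "jaw" is the finger opening in m, from 0 to 0.094, set as the call begins (left out, the last holds). The fingers move at their own pace and stop on an object; "squeeze" is the grip in N (left out, the last holds). Time passes only in rows, so rows that repeat a pose let the fingers close. It gives the time, the measured TCP pose, the force, the opening and the grip force at its end, in the units of the state.
- manip.read_state(): the state, without advancing time (a new reading comes with each control period).
- viewer.camera(name): name is "scene" or "top" or "wrist"; returns a dict with "frame" (420x560x3 uint8, blue, green, red), "z_map" (420x560 float32, mm along the optical axis (not along the pixel's ray), 0 where there is no reading), "fx", "fy", "cx", "cy" (pixels), "origin" and "orientation" of the camera in the world. Camera axes: x right, y down, z forward; pixel columns grow to the right and rows downward; lengths in mm; the calibration is good to about 2 mm. A picture is of the moment at which its call begins.
- manip.sign_off(): hands the job in; it is judged then, once.
The state is a dict: "clock": time; "joints": joint angles; "qd": joint speeds; "effort": joint torques, N m; "eef_pos": TCP position; "eef_rot": TCP orientation; "wrist_force": force on the tool from outside, world axes, zero at the start; "moment": the same for the moment, N m; "finger_gap": finger opening in mm; "finger_force": force on a finger pad.
Only numpy, scipy, OpenCV 4.12 (cv2) and the standard library are available. Lean on these libraries where they do the work, as an engineer would, in place of code of your own. Each camera call takes 0.05 s, during which the arm holds its last target. There are 200 camera calls.

## Working session

There is one attempt and no reset: what is moved stays moved. The work goes in short steps, Python scripts to look and compute and a tool call to move; the robot and the scene stay as the last step left them, time stands still between calls to the robot, and variables do not carry over. Pictures are saved under pics/ and viewed, at most 10 in all, crops included, and the job is handed in when it is done.

Besides the shell and the picture viewer there is one more tool, called after ">>>" by a JSON object that holds its "op" and its "data", one argument or row to a line. move_arm: Moves the arm, as the interface text tells. Its arguments: {"type":"object","properties":{"moves":{"type":"array"},"jaw":{"type":"number"},"squeeze":{"type":"number"}},"required":["moves"]}

```bash
mkdir -p pics; ls; python3 - <<'E'
from cell import manip, viewer
import cv2,numpy as np,pickle
print(manip.read_state(), manip.grasp_offset)
d={}
for n in("scene","top"):
    c=viewer.camera(n); d[n]=c; cv2.imwrite(f"pics/{n}0.png",c["frame"])
    print(n,{k:v for k,v in c.items() if k not in("frame","z_map")})
pickle.dump(d,open("v0.pkl","wb"))
E
```

```text
pics
{'clock': 0.0, 'joints': array([-1.38060218e+00,  3.00471379e-01,  1.52157049e+00, -3.69201653e-05,
        1.32068276e+00, -6.65942884e-02]), 'qd': array([-0.0010309 , -0.00075252,  0.00047962, -0.00102144, -0.00077195,
        0.00151277]), 'effort': array([-1.39397522e-03, -5.31803656e+01, -3.52737594e+01,  7.07567786e-02,
        2.43562093e-02, -1.02509939e-04]), 'eef_pos': array([ 139.62914119, -531.71757982,  204.89065269]), 'eef_rot': array([-3.14046081e+00, -3.96456829e-05,  2.56797572e-01]), 'wrist_force': array([ 0.45778454, -0.70195275, -0.07586762]), 'moment': array([-0.02854311,  0.01318695,  0.04296182]), 'finger_force': 0.0, 'finger_gap': 93.96250950886775} 18.8
scene {'fx': 534.6272119156147, 'fy': 534.6272119156147, 'cx': 276.67097230878846, 'cy': 208.0726475947184, 'origin': array([1656.62251045, -378.34258669,  851.73348261]), 'orientation': array([-2.16303281,  0.00974405,  1.23989475])}
top {'fx': 493.5520615472639, 'fy': 493.5520615472639, 'cx': 276.9364623534792, 'cy': 214.91042437894802, 'origin': array([ 364.34363135,   23.38783955, 1421.94095568]), 'orientation': array([-3.0183742 , -0.02317561, -1.58254073])}
```

View pics/top0.png

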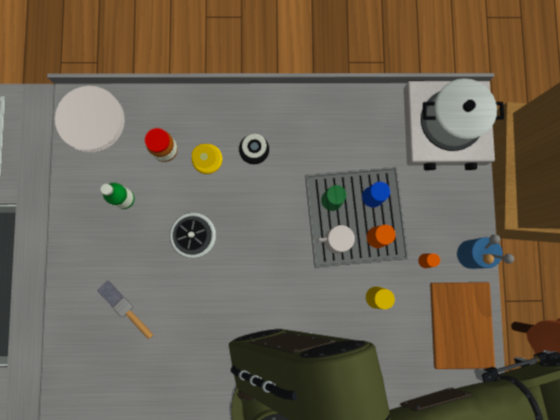

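View pics/scene0.png

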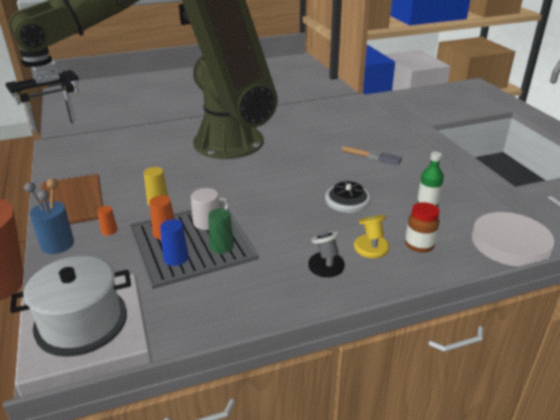

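Top view: orange tumbler (381,236) front right in the tray, mug (341,238), green (336,196) and blue (376,193); rinser (193,235); check camera (254,148), yellow look-alike (207,158). Small orange cup (430,260) is a look-alike.

```bash
cat > h.py <<'E'
import numpy as np,cv2
from scipy.spatial.transform import Rotation as Ro
def R(rpy): return Ro.from_euler('xyz',rpy).as_matrix()
def cloud(c):
    z=c["z_map"]; v,u=np.mgrid[:z.shape[0],:z.shape[1]]
    p=np.stack([(u-c["cx"])*z/c["fx"],(v-c["cy"])*z/c["fy"],z],-1)
    w=p@R(c["orientation"]).T+c["origin"]; w[z==0]=np.nan; return w
def ray(c,u,v,h):
    d=R(c["orientation"])@[(u-c["cx"])/c["fx"],(v-c["cy"])/c["fy"],1]
    return c["origin"]+d*(h-c["origin"][2])/d[2]
def proj(c,p):
    q=(np.array(p)-c["origin"])@R(c["orientation"]); return q[0]/q[2]*c["fx"]+c["cx"],q[1]/q[2]*c["fy"]+c["cy"]
def mask(c,h0,h1,s=110,v=60):
    H=cv2.cvtColor(c["frame"],cv2.COLOR_BGR2HSV); return (H[...,0]>=h0)&(H[...,0]<=h1)&(H[...,1]>=s)&(H[...,2]>=v)
E
python3 - <<'E'
import pickle; from h import *
d=pickle.load(open("v0.pkl","rb"))
t=d["top"]; W=cloud(t)
g=np.zeros(W.shape[:2],bool); g[215:255,150:235]=1
print("counter z",np.nanmedian(W[150:200,280:300],axis=(0,1)))
def circ(m,name,pl=None):
    m=m.astype(np.uint8); cs,_=cv2.findContours(m,0,1); k=max(cs,key=cv2.contourArea)
    e=cv2.fitEllipse(k); print(name,np.round(e,1).tolist() if 0 else e, [np.round(ray(t,*e[0],h),1) for h in (pl or [])])
z=W[...,2]
for n,(h0,h1) in dict(orange=(3,14),blue=(105,125),green=(60,90)).items():
    m=mask(t,h0,h1)&(z>100)&(z<116); m[:170]=0;m[250:]=0;m[:,:310]=0;m[:,410:]=0
    circ(m,n,[108]); P=W[m]; print(P.mean(0),P.shape)
m=(z>85)&(z<105); m[:215]=0;m[262:]=0;m[:,:310]=0;m[:,362:]=0; circ(m,"mug",[96])
def box(m,u0,u1,v0,v1):
    b=np.zeros_like(m); b[v0:v1,u0:u1]=1; return m&b
circ(box((z>10)&(z<70),165,222,205,265),"dish",[18])
circ(box((z>32)&(z<70),165,222,205,265),"pad",[40])
circ(box((z>7),236,275,130,168),"camfoot",[14])
V=t["frame"].min(-1)
circ(box((V>150)&(z>60),236,275,130,168),"ring",[85])
m=box((V>150)&(z>60),236,275,130,168);P=W[m]; print(P.mean(0),P.min(0),P.max(0),np.linalg.svd(P-P.mean(0))[2][2],len(P))
s=d["scene"];Ws=cloud(s);m=box((Ws[...,2]>6)&(Ws[...,2]<120),300,347,225,280);print("scene cam",Ws[m].mean(0))
cv2.imwrite("pics/z1.png",np.hstack([cv2.resize(t["frame"][115:180,180:285],None,fx=5,fy=5,interpolation=2)[:320],]))
cv2.imwrite("pics/z2.png",cv2.resize(s["frame"][200:290,290:410],None,fx=5,fy=5,interpolation=2))
E
```

```text
counter z [660.24023395 -49.80700622  -0.82329316]
orange ((384.31317138671875, 233.7953338623047), (19.1367130279541, 19.842374801635742), 89.0064697265625) [array([ 473.1, -296.7,  108. ])]
[ 473.1019191  -296.76663297  107.19029016] (323, 3)
blue ((379.30218505859375, 190.6707305908203), (19.02509880065918, 19.349021911621094), 84.45677185058594) [array([ 590.5, -287.5,  108. ])]
[ 590.59840239 -287.70370828  107.42023294] (313, 3)
green ((335.8466491699219, 194.4517364501953), (18.38923454284668, 18.667375564575195), 49.059486389160156) [array([ 581.1, -169. ,  108. ])]
[ 581.250131   -169.1547745   106.97848661] (293, 3)
mug ((340.1510314941406, 237.73655700683594), (25.90293312072754, 26.269887924194336), 101.83843994140625) [array([ 464.6, -179.3,   96. ])]
dish ((191.5924530029297, 234.7134246826172), (44.44819641113281, 45.37115478515625), 49.80583190917969) [array([483.3, 232. ,  18. ])]
pad ((190.42178344726562, 233.87574768066406), (29.416309356689453, 30.077926635742188), 49.678226470947266) [array([483.8, 232. ,  40. ])]
camfoot ((253.13424682617188, 148.20553588867188), (29.42228126525879, 29.46834373474121), 49.870086669921875) [array([735.3,  55.9,  14. ])]
ring ((254.04571533203125, 144.9556427001953), (21.001873016357422, 22.52814483642578), 31.407115936279297) [array([725.8,  51.7,  85. ])]
[727.74887965  51.14346468  85.26185877] [696.75043382  21.28248896  64.71164165] [754.51147664  82.25048026 106.66953685] [-0.48921575 -0.13889632  0.8610318 ] 202
scene cam [746.80374767  51.22165632  40.74173601]
```

View pics/z1.png

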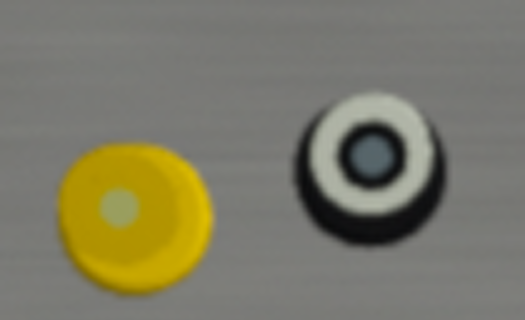

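The crop shows the check camera's white ring round the lens at original pixel (254,146), with its black foot behind it. My moves keep the tool's tilt, so I'll first see how the arm behaves at its reach limit, in free air.

>>> {"op": "move_arm", "data": {
  "moves": [
    [0,0.05,0,0],
    [0,0.1,0,0],
    [0,0.15,0,0],
    [0,0.2,0,0],
    [0,0.25,0,0],
    [0,0.3,0,0],
    [0,0.35,0,0],
    [0,0.35,0,0]
  ]
}}

```text
clock: 0.9
eef_pos: [211.9, -807.2, 190.6]
eef_rot: [3.12, -0.0, 0.257]
wrist_force: [0.6, -3.5, 17.7]
finger_gap: 94.2
finger_force: 0.0
```

>>> {"op": "move_arm", "data": {
  "moves": [
    [0,0.05,0,0],
    [0,0.1,0,0],
    [0,0.15,0,0],
    [0,0.15,0,0]
  ]
}}

```text
clock: 1.3
eef_pos: [216.1, -823.5, 169.5]
eef_rot: [3.08, 0.0, 0.257]
wrist_force: [-0.4, 0.3, 0.0]
finger_gap: 93.8
finger_force: 0.0
```

```bash
python3 -c "
from cell import manip
s=manip.read_state()
for k in('clock','joints','qd','eef_pos','eef_rot','wrist_force'):print(k,s[k].round(3) if k!='clock' else s[k])"
```

```text
clock 1.3
joints [-1.358  1.147  0.235  0.003  1.698 -0.044]
qd [ 0.     0.033 -0.003  0.001 -0.043 -0.001]
eef_pos [ 216.133 -823.522  169.519]
eef_rot [3.08  0.    0.257]
wrist_force [-0.428  0.316  0.042]
```

>>> {"op": "move_arm", "data": {
  "moves": [
    [0,-0.05,0,0],
    [0,-0.1,0,0],
    [0,-0.15,0,0],
    [0,-0.15,0,0],
    [0,-0.15,0,0]
  ]
}}

```text
clock: 1.8
eef_pos: [177.7, -677.2, 160.8]
eef_rot: [3.078, 0.0, 0.257]
wrist_force: [1.1, -1.3, 0.0]
finger_gap: 93.8
finger_force: 0.0
```

The tilt persists once the arm is pushed past its reach, so tilt can be ratcheted at the limits. I'll undo the present 0.063 rad at the inner limit and tilt properly later, with the tumbler in hand.

>>> {"op": "move_arm", "data": {
  "moves": [
    [0,-0.05,0,0],
    [0,-0.1,0,0],
    [0,-0.15,0,0],
    [0,-0.2,-0.02,0],
    [0,-0.25,-0.04,0],
    [0,-0.3,-0.04,0],
    [0,-0.35,-0.04,0],
    [0,-0.4,-0.04,0],
    [0,-0.45,-0.04,0],
    [0,-0.5,-0.04,0]
  ]
}}

```text
clock: 2.8
eef_pos: [53.3, -203.0, 170.0]
eef_rot: [3.079, 0.0, 0.257]
wrist_force: [-1.4, 0.8, 1.6]
finger_gap: 94.0
finger_force: 0.0
```

```bash
python3 -c "
from cell import manip
s=manip.read_state()
for k in('clock','joints','qd','eef_pos','eef_rot','wrist_force'):print(k,s[k].round(4) if k!='clock' else s[k])"
```

```text
clock 2.8
joints [-1.5043 -0.6028  2.3772  0.0119  1.3057 -0.1936]
qd [-0.3791 -1.5699  0.8175  0.0205  0.7334 -0.376 ]
eef_pos [  53.3178 -203.0306  170.007 ]
eef_rot [3.079e+00 4.000e-04 2.573e-01]
wrist_force [-1.3547  0.8024  1.5871]
```

```bash
cat > fit.py <<'E'
import numpy as np
S=[(-1.3806,.30047,1.52157,1.32068,139.629,-531.718,204.891),(-1.358,1.147,.235,1.698,216.133,-823.522,169.519),(-1.5043,-.6028,2.3772,1.3057,53.318,-203.031,170.007)]
from cell import manip
s=manip.read_state(); j=s['joints']; S.append((j[0],j[1],j[2],j[4],*s['eef_pos']))
A=[];b=[]
for q1,q2,q3,q5,x,y,z in S:
    r=x*np.cos(q1)+y*np.sin(q1); lat=-x*np.sin(q1)+y*np.cos(q1); t=q2+q3+q5; print(lat,r,z)
    s2,c2,s3,c3=np.sin(q2),np.cos(q2),np.sin(q2+q3),np.cos(q2+q3)
    # unknown a1,d1,L1,L2,e2(perp offset),L3
    A+= [[1,0,s2,s3,c3,np.sin(t)],[0,1,c2,c3,-s3,np.cos(t)]]; b+=[r,z]
A=np.array(A);x,res,rk,sv=np.linalg.lstsq(A,b,rcond=1e-4);print(x,rk,sv,A@x-b)
E
python3 fit.py
```

```text
36.58890564288933 548.5267004885502 204.891
37.335055780231784 850.5927649485898 169.519
39.70929533020597 206.12512692386267 170.007
39.71372141953344 206.12384853264226 170.00696752675609
[  1.32013111 212.1140665  423.4335381  447.12417924  43.89263812
 258.01242774] 6 [3.78814787e+00 2.81772129e+00 1.27372379e+00 2.58873315e-01
 1.44895004e-01 4.36556449e-04] [ 4.95850645e-06 -1.24816748e-04  3.89114621e-06 -1.60418276e-05
 -1.85541460e-03 -8.19133503e-03  1.84656494e-03  8.33219360e-03]
```

>>> {"op": "move_arm", "data": {
  "moves": [
    [0,0.04,0.03,0],
    [0,0.07,0.07,0],
    [0,0.07,0.1,0],
    [0,0.03,0.1,0],
    [0,-0.02,0.1,0],
    [0,-0.07,0.12,0],
    [0,-0.12,0.12,0],
    [0,-0.17,0.12,0]
  ]
}}

```text
clock: 3.6
eef_pos: [45.9, -176.4, 108.7]
eef_rot: [3.105, 0.0, 0.257]
wrist_force: [0.3, 0.9, -0.2]
finger_gap: 93.7
finger_force: 0.0
```

>>> {"op": "move_arm", "data": {
  "moves": [
    [0,-0.01,0.05,0],
    [0,-0.02,0.1,0],
    [0,-0.03,0.12,0]
  ]
}}

```text
clock: 3.9
eef_pos: [56.1, -216.6, 28.9]
eef_rot: [3.129, 0.001, 0.257]
wrist_force: [-0.3, 0.6, 0.3]
finger_gap: 94.1
finger_force: 0.0
```

```bash
python3 -c "
from cell import manip
s=manip.read_state()
for k in('clock','joints','qd','eef_pos','eef_rot','wrist_force'):print(k,s[k].round(4) if k!='clock' else s[k])"; python3 fit.py
```

```text
clock 3.9
joints [-1.4828e+00 -1.8510e-01  2.5181e+00  1.5000e-03  7.9640e-01 -1.7000e-01]
qd [ 7.2100e-02  1.0901e+00 -6.0000e-04 -7.4000e-03 -9.8710e-01  7.2000e-02]
eef_pos [  56.1363 -216.5507   28.9359]
eef_rot [3.1295e+00 1.0000e-03 2.5690e-01]
wrist_force [-0.3286  0.5731  0.2914]
36.58890564288933 548.5267004885502 204.891
37.335055780231784 850.5927649485898 169.519
39.70929533020597 206.12512692386267 170.007
36.89311398528235 220.64541965845103 28.935937646188382
[-1.42233793e-01  2.21174837e+02  4.24177415e+02  4.47686846e+02
  4.09370619e+01  2.70457889e+02] 6 [3.77891931 2.79381502 1.25237657 0.49113501 0.32239959 0.02764622] [ 0.02355826  0.04864114 -0.02025078 -0.04654947  0.02752168  0.02416633
 -0.03082916 -0.026258  ]
```

>>> {"op": "move_arm", "data": {
  "moves": [
    [0,-0.04,-0.02,0],
    [0,-0.06,-0.02,0]
  ]
}}

```text
clock: 4.1
eef_pos: [49.1, -188.6, 68.4]
eef_rot: [-3.114, -0.002, 0.257]
wrist_force: [-0.2, -1.4, 0.7]
finger_gap: 94.2
finger_force: 0.0
```

>>> {"op": "move_arm", "data": {
  "moves": [
    [0.0,0.02,-0.045,-0.1],
    [0.01,0.04,-0.09,-0.2],
    [0.03,0.06,-0.13,-0.3],
    [0.07,0.08,-0.15,-0.4],
    [0.115,0.1,-0.16,-0.53],
    [0.16,0.12,-0.16,-0.53],
    [0.205,0.14,-0.16,-0.53],
    [0.25,0.16,-0.16,-0.53],
    [0.295,0.18,-0.16,-0.53],
    [0.34,0.2,-0.16,-0.53],
    [0.383,0.212,-0.16,-0.53],
    [0.383,0.212,-0.16,-0.53]
  ]
}}

```text
clock: 5.3
eef_pos: [477.6, -300.0, 224.4]
eef_rot: [-3.126, -0.01, 0.789]
wrist_force: [-0.4, 0.5, -0.6]
finger_gap: 94.0
finger_force: 0.0
```

```bash
python3 -c "
from cell import manip,viewer
import cv2
from h import *
s=manip.read_state()
for k in('clock','joints','qd','eef_pos','eef_rot','wrist_force'):print(k,s[k].round(4) if k!='clock' else s[k])
print(R(s['eef_rot']).round(4))
c=viewer.camera('wrist');cv2.imwrite('pics/w1.png',c['frame']);print(c['origin'],c['orientation'],R(c['orientation']).round(3))
W=cloud(c);m=mask(c,3,14)&(W[...,2]>100)&(W[...,2]<116);print(np.median(W[m],0),W[m].mean(0),m.sum())
k=max(cv2.findContours(m.astype(np.uint8),0,1)[0],key=cv2.contourArea);e=cv2.fitEllipse(k);print(e,ray(c,*e[0],108))
"
```

```text
clock 5.3
joints [-0.6316  0.3258  1.4428  0.0122  1.3873  0.1476]
qd [-0.0492 -0.0916  0.1119 -0.0109 -0.0072 -0.0501]
eef_pos [ 477.6084 -300.033   224.4355]
eef_rot [-3.1256 -0.0097  0.7892]
wrist_force [-0.3684  0.523  -0.6476]
[[ 0.7044  0.7098 -0.0045]
 [ 0.7098 -0.7042  0.0181]
 [ 0.0097 -0.016  -0.9998]]
[ 532.42269754 -247.90072988  404.14921927] [ 2.88260661  0.01580391 -0.78190821] [[ 0.709 -0.678 -0.191]
 [-0.705 -0.689 -0.171]
 [-0.016  0.256 -0.967]]
[ 472.69307291 -295.67205806  107.68580411] [ 472.50754005 -295.81068329  107.56371721] 2039
((279.3430480957031, 210.61146545410156), (49.98529815673828, 50.225440979003906), 104.9247817993164) [ 472.71515513 -295.63758668  108.        ]
```

View pics/w1.png

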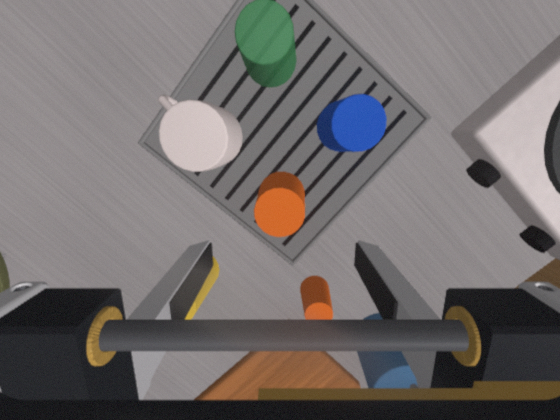

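The wrist view shows the orange tumbler at (279,211), with clear room for the fingers on both sides.

>>> {"op": "move_arm", "data": {
  "moves": [
    [-0.002,-0.0035,0.04,0],
    [-0.002,-0.0035,0.08,0],
    [-0.002,-0.0035,0.115,0],
    [-0.002,-0.0035,0.145,0],
    [-0.002,-0.0035,0.168,0],
    [-0.002,-0.0035,0.18,0],
    [-0.002,-0.0035,0.18,0],
    [-0.002,-0.0035,0.18,0]
  ]
}}

```text
clock: 6.15
eef_pos: [469.8, -297.0, 46.7]
eef_rot: [-3.128, -0.01, 0.786]
wrist_force: [0.5, -0.2, 0.0]
finger_gap: 94.2
finger_force: 0.0
```

>>> {"op": "move_arm", "data": {
  "moves": [
    [0.003,0.001,0.002,0],
    [0.003,0.001,0.002,0]
  ]
}}

```text
clock: 6.35
eef_pos: [473.0, -295.1, 44.1]
eef_rot: [-3.127, -0.01, 0.787]
wrist_force: [0.5, -0.3, 0.4]
finger_gap: 93.9
finger_force: 0.0
```

>>> {"op": "move_arm", "data": {
  "moves": [
    [0,0,0,0],
    [0,0,0,0],
    [0,0,0,0],
    [0,0,0,0],
    [0,0,0,0],
    [0,0,0,0],
    [0,0,0,0],
    [0,0,0,0]
  ],
  "jaw": 0.03,
  "squeeze": 30
}}

```text
clock: 7.15
eef_pos: [472.4, -295.0, 43.2]
eef_rot: [-3.126, -0.009, 0.787]
wrist_force: [-0.3, -0.3, -0.4]
finger_gap: 58.8
finger_force: 29.1
```

>>> {"op": "move_arm", "data": {
  "moves": [
    [0,0,-0.03,0],
    [0,0,-0.07,0],
    [0,0,-0.11,0],
    [0,0,-0.145,0],
    [0.025,-0.025,-0.16,0],
    [0.06,-0.057,-0.16,0],
    [0.095,-0.09,-0.16,0],
    [0.13,-0.124,-0.16,0],
    [0.165,-0.157,-0.16,0],
    [0.2,-0.19,-0.16,0],
    [0.235,-0.224,-0.16,0],
    [0.27,-0.258,-0.16,0]
  ]
}}

```text
clock: 8.35
eef_pos: [480.6, 77.4, 209.8]
eef_rot: [-3.126, -0.009, 0.787]
wrist_force: [1.8, -1.1, -0.9]
finger_gap: 58.8
finger_force: 29.9
```

>>> {"op": "move_arm", "data": {
  "moves": [
    [0.035,-0.033,0,0],
    [0.065,-0.062,0,0],
    [0.09,-0.086,0,0],
    [0.106,-0.101,0,0],
    [0.111,-0.106,0,0],
    [0.111,-0.106,0,0],
    [0.111,-0.106,0,0]
  ]
}}

```text
clock: 9.05
eef_pos: [484.5, 228.0, 212.3]
eef_rot: [-3.126, -0.009, 0.786]
wrist_force: [-1.2, -0.2, -1.5]
finger_gap: 59.2
finger_force: 29.9
```

```bash
cat > m.py <<'E'
from cell import manip,viewer
import sys
from h import *
s=manip.read_state()
for k in('clock','joints','eef_pos','eef_rot','wrist_force'):print(k,s[k].round(4) if k!='clock' else s[k])
T=R(s['eef_rot']);print(T.round(4), s['finger_gap'],s['finger_force'])
def box(m,u0,u1,v0,v1):
    b=np.zeros_like(m); b[v0:v1,u0:u1]=1; return m&b
for n in sys.argv[1:]:
    c=viewer.camera(n);cv2.imwrite(f"pics/{n}_{int(s['clock']*100)}.png",c['frame']);W=cloud(c)
    tip=s['eef_pos']; m=mask(c,3,14)&(np.linalg.norm(W-tip,axis=-1)<130)
    P=(W[m]-tip)@T   # in tool frame
    print(n,m.sum(),"tool-frame pts min/max",P.min(0).round(1),P.max(0).round(1))
    np.save(f"P_{n}.npy",P)
E
python3 m.py scene wrist top
```

```text
clock 9.05
joints [0.3624 0.2602 1.5556 0.0184 1.3241 1.1425]
eef_pos [484.4576 227.9938 212.3292]
eef_rot [-3.126  -0.009   0.7861]
wrist_force [-1.1569 -0.1762 -1.4735]
[[ 0.7066  0.7076 -0.0047]
 [ 0.7076 -0.7064  0.0173]
 [ 0.009  -0.0156 -0.9998]] 59.15692898994835 29.858684814992102
scene 613 tool-frame pts min/max [ -32.1  -31.1 -100.4] [33.4 55.1 39.6]
wrist 11955 tool-frame pts min/max [ -28.9  -30.1 -112.2] [29.5 29.3 35.5]
top 67 tool-frame pts min/max [-30.  -26.5 -69.2] [-10.6   8.8  19.4]
```

```bash
cat > cone.py <<'E'
import numpy as np
from scipy.optimize import least_squares
def cone(P):
    # x = mouth centre x,y,z (tool frame), axis tilt tx,ty ; axis mouth->base = (tx,ty,-1)
    def f(x):
        a=np.array([x[3],x[4],-1]);a/=np.linalg.norm(a);d=P-x[:3];h=d@a
        rr=np.linalg.norm(d-np.outer(h,a),axis=1)
        side=(rr-(32-.05*h))*.9988; top=h-100
        return np.where((abs(top)<abs(side))&(rr<28),top,side)
    return least_squares(f,[0,0,35,0,0],loss='soft_l1',f_scale=1.0)
E
python3 - <<'E'
import numpy as np; from cone import cone
S,Wr=np.load("P_scene.npy"),np.load("P_wrist.npy"); S=S[np.linalg.norm(S[:,:2],axis=1)<40]
for n,P in(("s",S),("w",Wr),("sw",np.vstack([np.repeat(S,10,0),Wr]))):
    r=cone(P);print(n,r.x.round(4),np.median(abs(r.fun)).round(2))
E
```

```text
s [-1.23590e+00  1.33000e+00  3.75722e+01  1.80000e-03 -1.90000e-02] 1.26
w [-2.84420e+00  7.50000e-02  3.53072e+01  6.00000e-03 -1.61000e-02] 0.26
sw [-2.26640e+00  9.19800e-01  3.53726e+01  1.70000e-03 -2.20000e-02] 0.53
```

```bash
ls pics; python3 -c "
import cv2;a=cv2.imread('pics/scene_905.png');b=cv2.imread('pics/wrist_905.png');cv2.imwrite('pics/m1.png',cv2.hconcat([cv2.resize(a[60:260,260:460],(400,400)),cv2.resize(b[:,70:490],(400,400))]))"
```

```text
scene0.png
scene_905.png
top0.png
top_905.png
w1.png
wrist_905.png
z1.png
z2.png
```

View pics/m1.png

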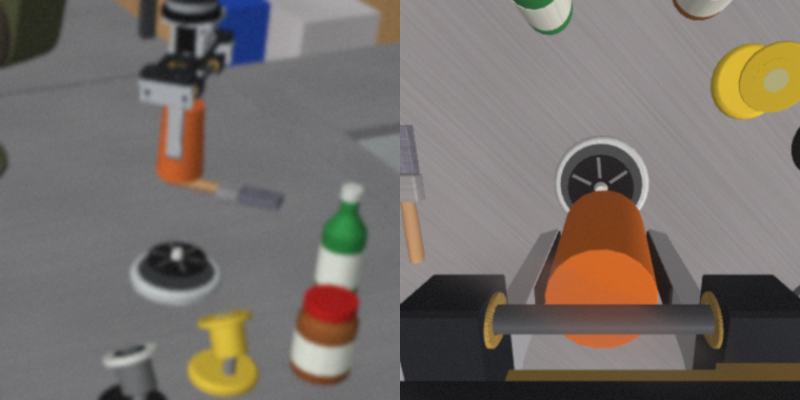

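Left half: tumbler upright in the gripper over the rinser. Right half (wrist): rinser dish at about (603,180) in the montage, partly behind the tumbler.

```bash
python3 - <<'E'
from cell import viewer
from h import *
from scipy.optimize import least_squares
c=viewer.camera("wrist");W=cloud(c);near=np.hypot(W[...,0]-483,W[...,1]-232)<80
m=(near&(W[...,2]>11)&(W[...,2]<60)&~mask(c,3,14)).astype(np.uint8)
k=max(cv2.findContours(m,0,1)[0],key=cv2.contourArea)[:,0]
Q=np.array([ray(c,u,v,18)[:2] for u,v in k])
for R0 in(65.5,66,None):
    f=(lambda x:np.hypot(Q[:,0]-x[0],Q[:,1]-x[1])-(R0 or x[2]))
    r=least_squares(f,[483,232,66],loss='soft_l1',f_scale=1);print(R0,r.x,np.median(abs(r.fun)))
P=W[near&(W[...,2]>15)&(W[...,2]<21)&(c["frame"].min(-1)>130)];print(P.mean(0),len(P))
# nozzle
n=near&(W[...,2]>44)&(W[...,2]<60)&~mask(c,3,14);print("nozzle",W[n].mean(0),n.sum())
E
```

```text
65.5 [482.0928318  234.34071341  66.        ] 1.4776656824445382
66 [481.65808705 233.89897856  66.        ] 1.929832481592868
None [485.3432265  237.88609476  61.04619683] 2.705517128824127
[501.02367499 250.35893585  17.2661154 ] 1321
nozzle [484.01988224 236.66421887  49.76671697] 78
```

```bash
python3 - <<'E'
from cell import viewer
from h import *
from scipy.optimize import least_squares
c=viewer.camera("wrist");W=cloud(c);near=np.hypot(W[...,0]-483,W[...,1]-232)<90
O=cv2.dilate(mask(c,3,14).astype(np.uint8),np.ones((9,9)))>0
V=cv2.GaussianBlur(c["frame"].min(-1),(3,3),0)
def fit(m,h,R0,x0):
    k=max(cv2.findContours(m.astype(np.uint8),0,1)[0],key=cv2.contourArea)[:,0]
    k=np.array([p for p in k if not O[p[1],p[0]]]); Q=np.array([ray(c,u,v,h)[:2] for u,v in k])
    r=least_squares(lambda x:np.hypot(Q[:,0]-x[0],Q[:,1]-x[1])-R0,x0,loss='cauchy',f_scale=.7);print(h,R0,r.x,np.median(abs(r.fun)),len(k))
fit(near&(V>140)&(W[...,2]>8)&(W[...,2]<40),18,66,[483,232])
z=np.median(W[...,2][near&(V>140)&(W[...,2]>12)]);print(z)
fit(near&(W[...,2]>32)&(W[...,2]<60)&~O,40,43,[483,232])
cv2.imwrite("pics/w2.png",c["frame"])
E
```

```text
18 66 [477.4326738  224.45652349] 4.396528720515292 353
317.88423110694566
40 43 [481.17839503 233.3684902 ] 1.0107479199466667 180
```

>>> {"op": "move_arm", "data": {
  "moves": [
    [0.002,-0.002,0.03,0],
    [0.002,-0.0024,0.065,0],
    [0.0023,-0.0024,0.095,0],
    [0.0023,-0.0024,0.111,0],
    [0.0023,-0.0024,0.115,0],
    [0.0023,-0.0024,0.115,0]
  ]
}}

```text
clock: 9.9
eef_pos: [484.0, 234.1, 97.7]
eef_rot: [-3.126, -0.009, 0.786]
wrist_force: [0.6, 0.1, -1.5]
finger_gap: 58.7
finger_force: 29.9
```

```bash
python3 m.py scene wrist top; python3 - <<'E'
import numpy as np,cv2; from cone import cone
S,Wr=np.load("P_scene.npy"),np.load("P_wrist.npy"); S=S[np.linalg.norm(S[:,:2],axis=1)<40]
for n,P in(("s",S),("w",Wr)): print(n,cone(P).x.round(4))
import glob,os
a=cv2.imread(max(glob.glob('pics/scene_*'),key=os.path.getmtime));b=cv2.imread(max(glob.glob('pics/top_*'),key=os.path.getmtime))
cv2.imwrite('pics/m2.png',cv2.hconcat([cv2.resize(a[110:230,290:410],(400,400),interpolation=2),cv2.resize(b[170:290,130:250],(400,400),interpolation=2)]))
E
```

```text
clock 9.9
joints [0.3733 0.3853 1.6738 0.0205 1.0805 1.1479]
eef_pos [483.9522 234.0902  97.6598]
eef_rot [-3.1259 -0.0091  0.7864]
wrist_force [ 0.6134  0.0529 -1.5199]
[[ 0.7063  0.7079 -0.0047]
 [ 0.7078 -0.7062  0.0176]
 [ 0.0091 -0.0157 -0.9998]] 58.738730901138695 29.862993942487037
scene 533 tool-frame pts min/max [ -35.1  -22.3 -104.8] [36.  53.9 62.7]
wrist 12068 tool-frame pts min/max [ -28.7  -39.1 -113.1] [29.9 38.3 59.8]
top 1 tool-frame pts min/max [-20.6   8.4 -63. ] [-20.6   8.4 -63. ]
s [-1.37350e+00  1.40700e+00  3.78993e+01  3.20000e-03 -6.70000e-03]
w [-2.47220e+00  7.29000e-02  3.46995e+01  5.50000e-03 -1.67000e-02]
```

View pics/m2.png

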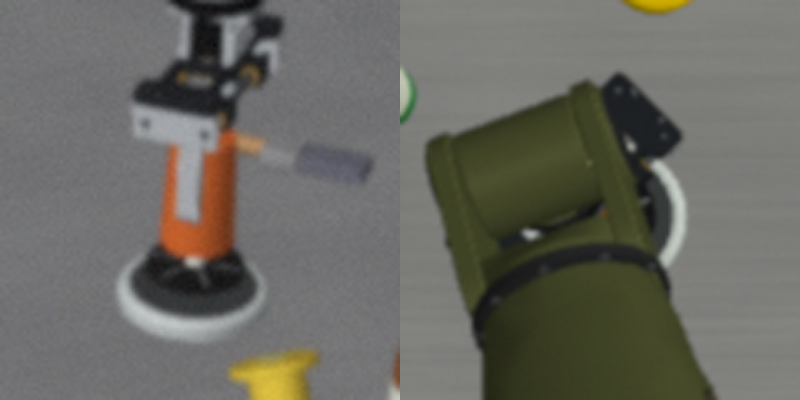

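The montage left half shows the tumbler hovering just above the pad with the nozzle visible at (195,262); the right half is hidden by the arm.

```bash
python3 - <<'E'
import pickle; from h import *
from scipy.optimize import least_squares
d=pickle.load(open("v0.pkl","rb"))
for n in("scene","top"):
    c=d[n];W=cloud(c);near=np.hypot(W[...,0]-483,W[...,1]-232)<60
    V=c["frame"].min(-1)
    m=near&(V>150)&(W[...,2]>38);print(n,"nozzle",W[m].mean(0),m.sum(), [ray(c,*np.argwhere(m).mean(0)[::-1],52)])
    near=np.hypot(W[...,0]-483,W[...,1]-232)<85
    mm=near&(W[...,2]>26)&(W[...,2]<48)&(V<110)
    k=max(cv2.findContours(mm.astype(np.uint8),0,1)[0],key=cv2.contourArea)[:,0]
    Q=np.array([ray(c,u,v,40)[:2] for u,v in k])
    r=least_squares(lambda x:np.hypot(Q[:,0]-x[0],Q[:,1]-x[1])-x[2],[483,232,43],loss='cauchy',f_scale=1);print("pad",r.x,np.median(abs(r.fun)))
    mm=near&(V>135)&(W[...,2]>5)&(W[...,2]<30)
    k=cv2.convexHull(np.argwhere(mm)[:,::-1].astype(np.int32))[:,0]
    Q=np.array([ray(c,u,v,18)[:2] for u,v in k])
    r=least_squares(lambda x:np.hypot(Q[:,0]-x[0],Q[:,1]-x[1])-x[2],[483,232,66],loss='cauchy',f_scale=1);print("dish",r.x,np.median(abs(r.fun)))
E
```

```text
scene nozzle [486.24362912 230.57713536  45.95359048] 14 [array([495.03221636, 226.00466105,  52.        ])]
pad [492.96621081 228.91310719  43.718617  ] 1.1459627535398837
dish [499.75183994 219.78457378  62.85010832] 1.7459202106710947
top nozzle [483.22155014 230.06784017  47.67931951] 14 [array([482.84904353, 229.42526276,  52.        ])]
pad [483.95451525 232.00961432  41.61230885] 0.6878652668740486
dish [483.40301796 229.13611876  63.60617285] 0.3279826589534274
```

>>> {"op": "move_arm", "data": {
  "moves": [
    [0,0,0.01,0],
    [0,0,0.02,0],
    [0,0,0.026,0],
    [0,0,0.03,0],
    [0,0,0.032,0],
    [0,0,0.032,0]
  ],
  "squeeze": 40
}}

```text
clock: 10.65
eef_pos: [483.8, 234.9, 65.7]
eef_rot: [-3.126, -0.009, 0.787]
wrist_force: [-2.5, -1.4, 8.6]
finger_gap: 58.5
finger_force: 40.2
```

>>> {"op": "move_arm", "data": {
  "moves": [
    [0,0,0.001,0],
    [0,0,0.002,0],
    [0,0,0.002,0]
  ]
}}

```text
clock: 10.95
eef_pos: [483.9, 235.0, 64.9]
eef_rot: [-3.126, -0.01, 0.787]
wrist_force: [-6.9, -3.6, 20.1]
finger_gap: 58.7
finger_force: 40.3
```

>>> {"op": "move_arm", "data": {
  "moves": [
    [0,0,0,0],
    [0,0,0,0],
    [0,0,0,0],
    [0,0,0,0],
    [0,0,0,0],
    [0,0,0,0],
    [0,0,0,0],
    [0,0,0,0],
    [0,0,0,0],
    [0,0,0,0],
    [0,0,0,0],
    [0,0,0,0]
  ]
}}

```text
clock: 12.15
eef_pos: [483.9, 235.0, 64.9]
eef_rot: [-3.126, -0.01, 0.787]
wrist_force: [-5.8, -3.0, 19.3]
finger_gap: 58.5
finger_force: 40.3
```

```bash
python3 m.py scene wrist; python3 - <<'E'
import numpy as np,cv2; from cone import cone
S,Wr=np.load("P_scene.npy"),np.load("P_wrist.npy"); S=S[np.linalg.norm(S[:,:2],axis=1)<40]
for n,P in(("s",S),("w",Wr)): print(n,cone(P).x.round(4))
import glob,os
a=cv2.imread(max(glob.glob('pics/scene_*'),key=os.path.getmtime));b=cv2.imread(max(glob.glob('pics/wrist_*'),key=os.path.getmtime))
cv2.imwrite('pics/m3.png',cv2.hconcat([cv2.resize(a[130:220,310:400],(400,400),interpolation=2),cv2.resize(b[50:350,130:430],(400,400),interpolation=2)]))
E
```

```text
clock 12.15
joints [0.3748 0.4308 1.6965 0.0214 1.0113 1.1475]
eef_pos [483.9246 234.9742  64.9372]
eef_rot [-3.1262 -0.0101  0.7867]
wrist_force [-5.8442 -2.9532 19.315 ]
[[ 0.7061  0.7081 -0.0037]
 [ 0.708  -0.706   0.018 ]
 [ 0.0101 -0.0154 -0.9998]] 58.50160778917914 40.3499580980224
scene 535 tool-frame pts min/max [ -39.2  -20.6 -105.6] [35.8 55.3 41.3]
wrist 11987 tool-frame pts min/max [ -94.2  -59.5 -112.3] [29.4 34.3 64.8]
s [-1.34040e+00  1.49650e+00  3.76787e+01  3.50000e-03 -8.50000e-03]
w [-3.38150e+00 -7.63000e-02  3.52534e+01  1.81000e-02 -1.66000e-02]
```

View pics/m3.png

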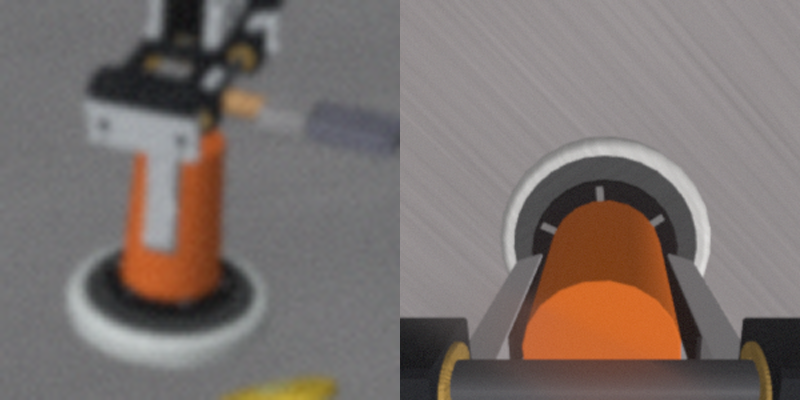

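Both views show the tumbler centred on the pressed pad (scene montage: mouth centre ≈171, pad centre ≈170). I'll hold it down longer.

>>> {"op": "move_arm", "data": {
  "moves": [
    [0,0,0,0],
    [0,0,0,0],
    [0,0,0,0],
    [0,0,0,0],
    [0,0,0,0],
    [0,0,0,0],
    [0,0,0,0],
    [0,0,0,0],
    [0,0,0,0],
    [0,0,0,0],
    [0,0,0,0],
    [0,0,0,0]
  ]
}}

```text
clock: 13.45
eef_pos: [483.9, 235.0, 65.0]
eef_rot: [-3.126, -0.01, 0.787]
wrist_force: [-7.2, -3.8, 19.0]
finger_gap: 58.7
finger_force: 40.3
```

>>> {"op": "move_arm", "data": {
  "moves": [
    [0,0,-0.008,0],
    [0,0,-0.025,0],
    [0,0,-0.06,0],
    [0,0,-0.1,0],
    [0,0,-0.15,0],
    [0,0,-0.2,0],
    [0,0,-0.25,0],
    [0,0,-0.3,0],
    [0,0,-0.3,0]
  ]
}}

```text
clock: 14.35
eef_pos: [486.0, 229.9, 369.9]
eef_rot: [-3.13, -0.019, 0.787]
wrist_force: [-0.2, -0.2, -1.9]
finger_gap: 58.9
finger_force: 39.7
```

>>> {"op": "move_arm", "data": {
  "moves": [
    [0.033,0.028,0.01,0],
    [0.066,0.056,0.02,0],
    [0.1,0.085,0.03,0],
    [0.133,0.113,0.04,0],
    [0.166,0.141,0.04,0],
    [0.195,0.168,0.04,0],
    [0.239,0.192,0.04,0],
    [0.283,0.216,0.04,0],
    [0.326,0.241,0.04,0],
    [0.37,0.265,0.04,0],
    [0.413,0.29,0.04,0],
    [0.457,0.314,0.04,0]
  ]
}}

```text
clock: 15.55
eef_pos: [773.5, 254.2, 264.0]
eef_rot: [3.141, -0.042, 0.787]
wrist_force: [0.2, -0.2, -1.9]
finger_gap: 58.7
finger_force: 39.9
```

```bash
python3 m.py
```

```text
clock 15.55
joints [0.2659 1.0313 0.2346 0.0207 1.8388 1.0557]
eef_pos [773.4565 254.1775 263.9939]
eef_rot [ 3.1406 -0.0419  0.7868]
wrist_force [ 0.1632 -0.2344 -1.8688]
[[ 0.7055  0.7081  0.0303]
 [ 0.7075 -0.7061  0.0289]
 [ 0.0418  0.001  -0.9991]] 58.72294900074873 39.85436919321842
```

>>> {"op": "move_arm", "data": {
  "moves": [
    [0.39,0.22,-0.22,0],
    [0.39,0.22,-0.22,0],
    [0.39,0.22,-0.22,0]
  ]
}}

```text
clock: 15.85
eef_pos: [777.4, 249.5, 280.6]
eef_rot: [3.126, -0.071, 0.787]
wrist_force: [-0.1, -0.1, -1.2]
finger_gap: 58.4
finger_force: 39.8
```

```bash
python3 m.py
```

```text
clock 15.85
joints [0.2585 1.0112 0.2346 0.0226 1.8266 1.0496]
eef_pos [777.3715 249.5397 280.6033]
eef_rot [ 3.1257 -0.0708  0.7867]
wrist_force [-0.1194 -0.0848 -1.1619]
[[ 0.7044  0.7071  0.0612]
 [ 0.7063 -0.7069  0.0389]
 [ 0.0708  0.0159 -0.9974]] 58.43454736663737 39.84736918581291
```

>>> {"op": "move_arm", "data": {
  "moves": [
    [0.38,0.235,-0.16,0],
    [0.38,0.235,-0.16,0],
    [0.38,0.235,-0.16,0],
    [0.38,0.235,-0.16,0],
    [0.38,0.235,-0.16,0],
    [0.38,0.235,-0.16,0],
    [0.38,0.235,-0.16,0],
    [0.38,0.235,-0.16,0],
    [0.38,0.235,-0.16,0],
    [0.38,0.235,-0.16,0]
  ]
}}

```text
clock: 16.85
eef_pos: [789.2, 233.6, 285.0]
eef_rot: [3.111, -0.098, 0.787]
wrist_force: [0.3, -0.4, -0.9]
finger_gap: 58.6
finger_force: 39.8
```

```bash
python3 m.py
```

```text
clock 16.85
joints [0.235  1.006  0.2356 0.0259 1.8004 1.0271]
eef_pos [789.1809 233.6191 285.0192]
eef_rot [ 3.1109 -0.098   0.7874]
wrist_force [ 0.3009 -0.4033 -0.9415]
[[ 0.7023  0.706   0.0907]
 [ 0.7051 -0.7075  0.0476]
 [ 0.0978  0.0305 -0.9947]] 58.591069104394165 39.841944344281615
```

>>> {"op": "move_arm", "data": {
  "moves": [
    [0.39,0.22,-0.13,0],
    [0.39,0.22,-0.13,0]
  ]
}}

```text
clock: 17.05
eef_pos: [798.4, 234.9, 287.3]
eef_rot: [3.094, -0.129, 0.789]
wrist_force: [-0.1, -0.6, -1.3]
finger_gap: 58.1
finger_force: 39.8
```

>>> {"op": "move_arm", "data": {
  "moves": [
    [0.39,0.22,-0.13,0],
    [0.39,0.22,-0.13,0]
  ]
}}

```text
clock: 17.25
eef_pos: [806.0, 235.8, 291.8]
eef_rot: [3.077, -0.159, 0.79]
wrist_force: [0.5, -0.2, -1.5]
finger_gap: 58.3
finger_force: 39.8
```

>>> {"op": "move_arm", "data": {
  "moves": [
    [0.39,0.22,-0.12,0]
  ]
}}

```text
clock: 17.35
eef_pos: [812.4, 236.9, 295.4]
eef_rot: [3.064, -0.183, 0.792]
wrist_force: [0.3, -0.3, -1.6]
finger_gap: 58.5
finger_force: 39.8
```

>>> {"op": "move_arm", "data": {
  "moves": [
    [0.39,0.22,-0.12,0]
  ]
}}

```text
clock: 17.45
eef_pos: [818.9, 238.1, 300.9]
eef_rot: [3.048, -0.21, 0.794]
wrist_force: [-0.1, -0.3, -2.4]
finger_gap: 58.2
finger_force: 39.8
```

```bash
python3 m.py
```

```text
clock 17.45
joints [0.2297 0.993  0.2357 0.0327 1.6856 1.0234]
eef_pos [818.8647 238.1206 300.9074]
eef_rot [ 3.0484 -0.21    0.7944]
wrist_force [-0.1454 -0.257  -2.3549]
[[ 0.6853  0.6967  0.2118]
 [ 0.6977 -0.7115  0.0829]
 [ 0.2085  0.091  -0.9738]] 58.1797840157364 39.816885636734014
```

>>> {"op": "move_arm", "data": {
  "moves": [
    [0.38,0.24,-0.06,0]
  ]
}}

```text
clock: 17.55
eef_pos: [827.5, 237.9, 303.1]
eef_rot: [3.032, -0.237, 0.798]
wrist_force: [-0.4, 0.4, -0.7]
finger_gap: 58.6
finger_force: 39.8
```

>>> {"op": "move_arm", "data": {
  "moves": [
    [0.38,0.24,-0.05,0]
  ]
}}

```text
clock: 17.65
eef_pos: [836.2, 237.2, 303.4]
eef_rot: [3.018, -0.262, 0.8]
wrist_force: [0.0, 0.1, -1.8]
finger_gap: 59.1
finger_force: 39.8
```

>>> {"op": "move_arm", "data": {
  "moves": [
    [0.38,0.24,-0.04,0]
  ]
}}

```text
clock: 17.75
eef_pos: [844.6, 236.8, 304.8]
eef_rot: [3.003, -0.287, 0.804]
wrist_force: [0.2, 0.3, -2.0]
finger_gap: 58.7
finger_force: 39.8
```

>>> {"op": "move_arm", "data": {
  "moves": [
    [0.38,0.24,-0.03,0]
  ]
}}

```text
clock: 17.85
eef_pos: [852.8, 236.5, 306.7]
eef_rot: [2.987, -0.313, 0.808]
wrist_force: [-0.3, 0.9, -1.2]
finger_gap: 58.8
finger_force: 39.8
```

>>> {"op": "move_arm", "data": {
  "moves": [
    [0.38,0.24,-0.02,0]
  ]
}}

```text
clock: 17.95
eef_pos: [860.8, 236.2, 309.1]
eef_rot: [2.971, -0.338, 0.812]
wrist_force: [-0.4, -0.3, -2.6]
finger_gap: 58.7
finger_force: 39.8
```

```bash
python3 m.py
```

```text
clock 17.95
joints [0.2135 0.9979 0.2355 0.0438 1.5332 1.0082]
eef_pos [860.8063 236.2334 309.0927]
eef_rot [ 2.9708 -0.3383  0.812 ]
wrist_force [-0.3661 -0.2752 -2.6461]
[[ 0.6491  0.6763  0.3483]
 [ 0.6845 -0.719   0.1204]
 [ 0.3318  0.1603 -0.9296]] 58.74703120674285 39.789172677175486
```

>>> {"op": "move_arm", "data": {
  "moves": [
    [0.39,0.22,-0.01,0]
  ]
}}

```text
clock: 18.05
eef_pos: [868.1, 238.1, 311.9]
eef_rot: [2.954, -0.364, 0.817]
wrist_force: [-0.0, -0.4, -1.8]
finger_gap: 58.7
finger_force: 39.8
```

>>> {"op": "move_arm", "data": {
  "moves": [
    [0.39,0.22,0.0,0]
  ]
}}

```text
clock: 18.15
eef_pos: [875.1, 240.4, 315.1]
eef_rot: [2.938, -0.389, 0.822]
wrist_force: [-0.1, 0.3, -1.2]
finger_gap: 58.4
finger_force: 39.8
```

>>> {"op": "move_arm", "data": {
  "moves": [
    [0.39,0.22,0.01,0]
  ]
}}

```text
clock: 18.25
eef_pos: [882.0, 242.6, 318.5]
eef_rot: [2.921, -0.414, 0.828]
wrist_force: [0.1, 1.0, -1.6]
finger_gap: 59.0
finger_force: 39.8
```

```bash
python3 m.py wrist scene; python3 - <<'E'
import numpy as np; from cone import cone; from h import R
from cell import manip
T=R(manip.read_state()['eef_rot'])
for n in("wrist","scene"):
    P=np.load(f"P_{n}.npy");P=P[np.linalg.norm(P[:,:2],axis=1)<40]; x=cone(P).x; a=np.array([x[3],x[4],-1]);a/=np.linalg.norm(a)
    print(n,x.round(4),"axis world",(T@a).round(4))
E
```

```text
clock 18.25
joints [0.2144 0.9984 0.2356 0.0477 1.4437 1.0086]
eef_pos [882.0422 242.5929 318.521 ]
eef_rot [ 2.9209 -0.4142  0.8283]
wrist_force [ 0.1339  1.0054 -1.5663]
[[ 0.619   0.6593  0.4268]
 [ 0.6745 -0.7247  0.1413]
 [ 0.4025  0.2004 -0.8932]] 58.98144598086638 39.7739062768963
wrist 12075 tool-frame pts min/max [ -29.3  -39.3 -114.4] [34.2 61.4 36.4]
scene 1184 tool-frame pts min/max [-28.4 -31.4 -64. ] [29.6 40.6 36.5]
wrist [-2.90820e+00 -9.62000e-02  3.53097e+01  5.10000e-03 -1.56000e-02] axis world [-0.4331 -0.1264  0.8924]
scene [-2.02260e+00  1.01000e+00  3.72079e+01  1.90000e-03 -1.70000e-02] axis world [-0.436  -0.1276  0.8908]
```

>>> {"op": "move_arm", "data": {
  "moves": [
    [0.39,0.22,0.02,0]
  ]
}}

```text
clock: 18.45
eef_pos: [888.4, 244.4, 322.0]
eef_rot: [2.905, -0.438, 0.834]
wrist_force: [0.0, -0.4, -1.5]
finger_gap: 58.6
finger_force: 39.8
```

>>> {"op": "move_arm", "data": {
  "moves": [
    [0.026,0.015,0.001,0]
  ]
}}

```text
clock: 18.55
eef_pos: [892.4, 245.2, 325.4]
eef_rot: [2.894, -0.454, 0.839]
wrist_force: [-0.2, 0.2, -1.9]
finger_gap: 58.5
finger_force: 39.8
```

```bash
cat > goal.py <<'E'
import numpy as np,sys; from h import R
from cell import manip
s=manip.read_state();T=R(s['eef_rot'])
az=np.radians(15.9);t=np.radians(30)
l=np.array([-np.sin(t)*np.cos(az),-np.sin(t)*np.sin(az),np.cos(t)])
L=np.array([726.5,51.5,85.0])
m=np.array([-2.6,.3,35.4]); a=np.array([.004,-.016,-1]);a/=np.linalg.norm(a)
mouth=s['eef_pos']+T@m
print("clock",s['clock'],"axis",(T@a).round(3),"want",l.round(3),"err deg",np.degrees(np.arccos((T@a)@l)))
g=L+150*l; print("mouth",mouth.round(1),"goal",g.round(1),"delta tool mm",(T.T@(g-mouth)).round(1),"joints",s['joints'].round(3))
print(T.round(3))
E
python3 goal.py
```

```text
clock 18.55 axis [-0.474 -0.137  0.869] want [-0.481 -0.137  0.866] err deg 0.41963945872179154
mouth [907.5 248.7 293.5] goal [654.4  31.  214.9] delta tool mm [-332.1  -23.2  -82.7] joints [0.214 0.997 0.236 0.05  1.398 1.008]
[[ 0.601  0.649  0.467]
 [ 0.669 -0.728  0.152]
 [ 0.438  0.221 -0.871]]
```

>>> {"op": "move_arm", "data": {
  "moves": [
    [-0.035,-0.003,-0.02,0],
    [-0.08,-0.006,-0.04,0],
    [-0.125,-0.01,-0.05,0],
    [-0.17,-0.014,-0.06,0],
    [-0.215,-0.017,-0.075,0],
    [-0.26,-0.02,-0.083,0],
    [-0.3,-0.022,-0.083,0],
    [-0.324,-0.023,-0.083,0],
    [-0.332,-0.023,-0.083,0],
    [-0.332,-0.023,-0.083,0],
    [-0.332,-0.023,-0.083,0]
  ]
}}

```text
clock: 19.65
eef_pos: [639.2, 27.1, 248.6]
eef_rot: [2.893, -0.453, 0.838]
wrist_force: [-0.1, 0.1, -1.2]
finger_gap: 58.8
finger_force: 39.8
```

```bash
python3 goal.py; python3 m.py wrist scene top >/dev/null; python3 - <<'E'
import glob,os,cv2
f=lambda n:cv2.imread(max(glob.glob(f'pics/{n}_*'),key=os.path.getmtime))
cv2.imwrite('pics/m4.png',cv2.hconcat([cv2.resize(f('scene')[100:300,200:400],(400,400)),cv2.resize(f('top')[90:230,180:320],(400,400))]))
E
```

```text
clock 19.65 axis [-0.475 -0.137  0.869] want [-0.481 -0.137  0.866] err deg 0.40466811760710136
mouth [654.4  30.5 216.7] goal [654.4  31.  214.9] delta tool mm [-0.5 -0.8  1.6] joints [-0.098  0.211  1.613  0.262  0.859  0.567]
[[ 0.601  0.648  0.467]
 [ 0.668 -0.728  0.151]
 [ 0.438  0.221 -0.871]]
```

View pics/m4.png

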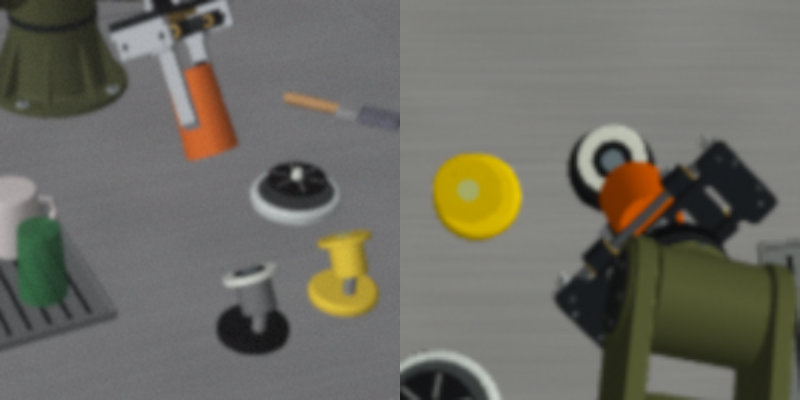

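The montage shows the tilted tumbler hanging above the camera: in the left (scene) half its mouth at (212,150) faces the ring at (250,272). One last check of the ring pose from the other views.

```bash
python3 - <<'E'
import pickle; from h import *; from cone import cone
from cell import viewer,manip
d=pickle.load(open("v0.pkl","rb"))
s=manip.read_state();T=R(s['eef_rot'])
for n in("v0scene","v0top","wrist","scene","top"):
    c=d[n[2:]] if n[:2]=="v0" else viewer.camera(n); W=cloud(c); V=c["frame"].min(-1)
    m=(V>140)&(np.linalg.norm(W-[727,51.5,85],axis=-1)<45)
    if m.sum()>20:
        P=W[m]
        for _ in range(3):
            ctr=P.mean(0);nv=np.linalg.svd(P-ctr,full_matrices=False)[2][2];nv*=np.sign(nv[2]);P=P[abs((P-ctr)@nv)<4]
        print(n,"ring",ctr.round(1),nv.round(3),len(P))
    # lens: ray through white-ring ellipse centre
        k=cv2.convexHull(np.argwhere(m)[:,::-1].astype(np.int32)); e=cv2.fitEllipse(k); print("   ellipse->",ray(c,*e[0],85).round(1),np.round(e[1],1))
    o=mask(c,3,14)&(np.linalg.norm(W-s['eef_pos'],axis=-1)<130)
    if n[:2]!="v0" and o.sum()>100:
        P=(W[o]-s['eef_pos'])@T;P=P[np.linalg.norm(P[:,:2],axis=1)<40];x=cone(P).x;a=np.array([x[3],x[4],-1]);a/=np.linalg.norm(a)
        print("   mouth",(s['eef_pos']+T@x[:3]).round(1),"axis",(T@a).round(3))
E
```

```text
v0scene ring [744.7  40.8  90.8] [-0.415 -0.17   0.894] 94
   ellipse-> [732.6  48.6  85. ] [ 8.6 25. ]
v0top ring [727.5  51.4  85.2] [-0.498 -0.131  0.857] 178
   ellipse-> [725.7  52.   85. ] [22.2 23.2]
wrist ring [732.   64.1  91.4] [-0.484 -0.116  0.867] 855
   ellipse-> [724.7  55.7  85. ] [49.9 51.9]
   mouth [654.   31.4 216.1] axis [-0.472 -0.137  0.871]
scene ring [744.2  41.2  90.5] [-0.4   -0.16   0.903] 94
   ellipse-> [730.2  50.   85. ] [ 9.8 25.6]
   mouth [655.7  31.7 213.8] axis [-0.47  -0.144  0.871]
top ring [735.2  56.1  90.2] [-0.464 -0.125  0.877] 156
   ellipse-> [726.5  52.8  85. ] [22.2 23.4]
   mouth [655.6  29.8 214.9] axis [-0.461 -0.127  0.878]
```

>>> {"op": "move_arm", "data": {
  "moves": [
    [0.0003,-0.0013,0.0005,0],
    [0.0003,-0.0013,0.0005,0],
    [0.0003,-0.0013,0.0005,0],
    [0.0003,-0.0013,0.0005,0],
    [0.0003,-0.0013,0.0005,0],
    [0.0003,-0.0013,0.0005,0],
    [0.0003,-0.0013,0.0005,0],
    [0.0003,-0.0013,0.0005,0]
  ]
}}

```text
clock: 20.75
eef_pos: [638.3, 28.4, 247.0]
eef_rot: [2.895, -0.452, 0.838]
wrist_force: [0.1, 0.0, -1.5]
finger_gap: 58.5
finger_force: 39.8
```

```bash
python3 goal.py; python3 -c "
from cell import manip
print(manip.read_state()['qd'].round(4)); print(manip.sign_off())"
```

```text
clock 20.75 axis [-0.473 -0.137  0.87 ] want [-0.481 -0.137  0.866] err deg 0.515997210620159
mouth [653.3  31.8 215. ] goal [654.4  31.  214.9] delta tool mm [-0.   1.3  0.5] joints [-0.096  0.211  1.616  0.261  0.857  0.568]
[[ 0.602  0.649  0.465]
 [ 0.669 -0.728  0.151]
 [ 0.437  0.22  -0.872]]
[ 0.0003  0.0001  0.0005 -0.0006 -0.0003  0.0021]
the job is handed in; nothing more can be done
None
```

The job is handed in at 20.75 s: I pressed the orange tumbler fully onto the rinser for over two seconds, and it is now held still with its mouth facing the check camera, about 15 cm from the lens and within about 2 mm and 2° by my measurements (no verdict was shown).

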